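# Load filter cassettes into the ship's cold magazine

### The job

Load every filter cassette lying on the bench into the cold magazine, in any order: slide each one flat across the bench into the loading bay with its ridge along the track, swing the orange feed lever all the way to its stop so that the pusher sends it in under the clear cover, and let the lever spring back. When all the cassettes are in, load the grey blank behind them in the same way to close the mouth, and leave the lever home. The filters are wet, so never lift a cassette or the blank off the bench or tip it, and leave the flask, bottle and beaker where they stand.

Things in the scene. Friction and masses are not known exactly. Their poses are not given: they have to be found in the camera images.
- loader: Feed loader of the cold magazine, fixed to the bench. Origin on the bench at the centre of its empty loading bay; local x points away from the robot, local y along the track. The bay is flush with the bench and open towards the robot. Behind it a fence (face at x +43 mm, 40 mm high), on its -y side a white drive housing (42 mm high, y -195 to -60, x -48 to 48 mm), on its +y side the covered track.
- track_mouth (a point): Middle of the track's mouth, on the bench at loader (0, 50 mm). The track runs on to y 440 mm between walls at x -43 and +43 mm under a clear cover (underside 42, top 47 mm above the bench; screw heads 3 mm more). A short flare of the front wall begins at y 40 mm, x -55 mm. Walls and fence are smooth. The track holds five cassettes in a row.
- blade_face (a point): Middle of the front face of the steel pusher blade (66 mm wide, 2 to 14 mm above the bench): at loader y -47 mm when home, +65 mm at the end of its stroke. It drives what lies in the bay into the track, its ridge along y, until its centre is at y 100 mm; those already in are pushed on ahead. Seat a cassette with its centre at loader (0, 0), good to 8 mm in x and y (3 mm towards the fence).
- feed_lever (a joint): Feed lever angle, rad: 0 at rest (home), 1.05 at its stop. Turns about a vertical axis on the drive housing and swings towards loader +y; a spring brings it home in about a second when let go. Linked to the pusher: 107 mm of travel per rad, 112 mm in all. Takes 2 N at the grip to start, 6 to 14 N near the stop.
- lever_grip (a point): Point on the axis of the lever's upright orange grip, a round post 18 mm thick from 61 to 84 mm above the bench; the point is 72 mm above the bench. It runs on an arc of 110 mm radius round lever_pivot. The lever's bar (12 mm thick, centre 55 mm above the bench) joins the post's foot to the pivot.
- lever_pivot (a point): Point on the lever's vertical hinge axis, 72 mm above the bench, at loader (0, -125 mm). Seen from here the grip at rest lies towards loader -x turned 0.525 rad to the -y side; at the stop, towards -x turned 0.525 rad to the +y side.
- cassette_1: Filter cassette: white 80 x 70 mm plate (local x by y), 14 mm thick; on top a straight grip ridge, 14 mm wide (x), 50 mm long (y), up to 32 mm above the underside. Origin: centre of the underside. 0.11 to 0.21 kg, the same either way round. Blue ridge over a tan filter disc. May be absent.
- cassette_2: Filter cassette: white 80 x 70 mm plate (local x by y), 14 mm thick; on top a straight grip ridge, 14 mm wide (x), 50 mm long (y), up to 32 mm above the underside. Origin: centre of the underside. 0.11 to 0.21 kg, the same either way round. Blue ridge over a tan filter disc. May be absent.
- cassette_3: Filter cassette: white 80 x 70 mm plate (local x by y), 14 mm thick; on top a straight grip ridge, 14 mm wide (x), 50 mm long (y), up to 32 mm above the underside. Origin: centre of the underside. 0.11 to 0.21 kg, the same either way round. Blue ridge over a tan filter disc. May be absent.
- cassette_4: Filter cassette: white 80 x 70 mm plate (local x by y), 14 mm thick; on top a straight grip ridge, 14 mm wide (x), 50 mm long (y), up to 32 mm above the underside. Origin: centre of the underside. 0.11 to 0.21 kg, the same either way round. Blue ridge over a tan filter disc. May be absent.
- blank: Blank that closes the magazine's mouth: dark grey 80 x 70 mm plate (local x by y), 14 mm thick; on top a straight grip ridge, 14 mm wide (x), 50 mm long (y), up to 32 mm above the underside. Origin: centre of the underside. 0.11 to 0.21 kg, the same either way round. Yellow ridge. Always present.
- flask: Bystander: conical glass flask with green cap, 82 mm wide, 128 mm tall, origin under its centre.
- sample_bottle: Bystander: white sample bottle with blue cap, 60 mm wide, 120 mm tall, origin under its centre.
- beaker: Bystander: clear plastic beaker, 76 mm wide, 85 mm tall, origin under its centre.

How it is judged:
On the way, in this order (a step that is already met when the one before it is completed fails the run):
1. every cassette present has been driven in under the cover by the pusher (y of each of cassette_1, cassette_2, cassette_3, cassette_4 in the frame of loader above 0.092 m and x of cassette_1 in the frame of loader between -0.02 and 0.02 m and x of cassette_2 in the frame of loader between -0.02 and 0.02 m and x of cassette_3 in the frame of loader between -0.02 and 0.02 m and x of cassette_4 in the frame of loader between -0.02 and 0.02 m), for 0.2 s.
2. the blank too has been driven in under the cover (y of blank in the frame of loader above 0.092 m and x of blank in the frame of loader between -0.02 and 0.02 m), for 0.2 s.
At the end, for the whole second after the job is handed in: Every cassette present lies under the cover, its centre over 155 mm along the track from the bay's centre, the blank behind them at 92 to 150 mm; all within 20 mm of the track's middle line, ridges along it within 0.15 rad, flat on the bench; the lever is home (below 0.08 rad) (all of step 2 and y of each of cassette_1, cassette_2, cassette_3, cassette_4 in the frame of loader above 0.155 m and x of cassette_1 in the frame of loader between -0.02 and 0.02 m and height (world z) of each of cassette_1, cassette_2, cassette_3, cassette_4, blank below 0.015 m and angle between the y axis of each of cassette_1, cassette_2, cassette_3, cassette_4, blank and the y axis of loader, either way round below 0.15 rad and x of cassette_2 in the frame of loader between -0.02 and 0.02 m and x of cassette_3 in the frame of loader between -0.02 and 0.02 m and x of cassette_4 in the frame of loader between -0.02 and 0.02 m and y of blank in the frame of loader below 0.15 m and value of joint feed_lever below 0.08 rad); the robot touches nothing.
It fails at once if a cassette or the blank is lifted more than 25 mm off the bench (height (world z) of any of cassette_1, cassette_2, cassette_3, cassette_4, blank above 0.025 m).
It fails at once if a cassette or the blank is tipped more than 0.4 rad (angle between any of cassette_1, cassette_2, cassette_3, cassette_4, blank's own z axis and vertical above 0.4 rad).
It fails at once if flask, bottle or beaker moved more than 30 mm or knocked over (distance of any of flask, sample_bottle, beaker from where it was at the start of the episode above 0.03 m or angle between any of flask, sample_bottle, beaker's own z axis and vertical above 0.5 rad).
Of cassette_1, cassette_2, cassette_3, cassette_4 only 2 to 3 are there at a start; the rules pass over those that are not, and their reading is None.
At some moment in a run one of cassette_1, cassette_2, cassette_3, cassette_4, blank may be knocked a few centimetres aside while the robot is not near it.
Once in a run the grip may slacken for a moment while it holds something.
It also fails if it takes over 210 s, if anything falls off the work surface, if the arm or the gripper's body presses on something with over 40 N, if the wrist force passes 120 N, or if a joint passes its speed limit or range.

### The arm

A 7-joint arm with a two-finger parallel gripper is mounted at the origin on the work surface. World frame = base frame: x ahead of the robot, y to its left, z up, the work surface at z = 0. Lengths are in m, angles in rad, forces in N, time in s.
With the tool pointing down it reaches from about 0.425 to 0.875 m from the base axis. Payload 4.7 kg.
Tool frame: the origin (TCP) lies between the finger pads; the fingertips stand 22 mm ahead of it and the grasp point (between the pads) lies 3 mm ahead of it; z points along the fingers, y is the line along which they close (so a half turn about z gives the same grasp; the last joint's range is limited). The gripper opens to 87 mm and grips with 3 to 60 N. Pads are 19 mm wide; open, the fingers measure 117 mm over their backs; the gripper's body (75 mm by 190 mm) begins 51 mm behind the grasp point.
Start: joints at [1.135, 0.321, -0.07, 1.45, 0.023, 1.371, -0.057], TCP at [0.283, -0.585, 0.245] pointing down, gripper open.
Joint ranges: [-2.86, 2.86], [-0.3, 2.09], [-1.38, 1.24], [0.06, 2.45], [-1.56, 4.7], [0.09, 2.05], [-2.69, 2.69]. Speed limits (rad/s): [2.57, 2.57, 3.14, 3.14, 3.14, 3.14, 3.14].

### API

Orientations are given as a unit quaternion [w, x, y, z].
In Python, from cell import bot gives the robot as it stands. The module is installed in compiled form; this text tells all that it offers.
- The arm moves only by the tool arm_command, never from a script. Its argument "moves" is one flat list of numbers, 6 for each row, row after row: the shift along the tool's x, y, z normalised to -1 to 1, where 1 is 0.025 m, then the turn, a rotation vector about the tool's x, y, z normalised to -1 to 1, where 1 is 30 degrees. In form: [dx, dy, dz, ax, ay, az, dx, dy, dz, ax, ay, az, ...]. A call has 1 to 10 rows; each row shifts and turns the commanded pose from where the row before left it, along the tool's axes as they then stand; what a row does not reach is not made up. A row lasts 1/8 s, in which the tool goes at most 62.5 mm and 10.7 degrees, less where a joint would pass 70% of its speed; a pose out of reach is approached as far as the arm can. A call with a number of a shift or a turn outside -1 to 1 is refused whole. A call with a gripper value outside its range is refused whole. "jaw" is the opening, from -1 (shut) to 1 (fully open), set as the call begins (left out, the last holds). The fingers move at their own pace and stop on an object; "force" is the grip in N (left out, the last holds). Time passes only in rows, so rows that do not move let the fingers close. It gives the time, the measured TCP pose, the force, the opening and the grip force at its end, in the units of the state.
- bot.get_obs(): the state, without advancing time (a new reading comes with each control period).
- bot.camera(name): name is "scene" or "top" or "wrist"; returns the picture (480x640x3 uint8, red, green, blue); there is no depth.
- bot.camera_info(name): a dict with "fx", "fy", "cx", "cy" (pixels), "rvec" (rotation vector, rad) and "tvec" (3), from world to camera coordinates, as OpenCV has them. Camera axes: x right, y down, z forward; pixel columns grow to the right and rows downward; lengths in m; the calibration is good to about 2 mm. A picture is of the moment at which its call begins: read the wrist's pose just before it. camera_info takes no time and is no camera call; for the wrist camera it gives the pose at the moment of the call.
- bot.job_done(): hands the job in; it is judged then, once.
Trained networks look in the newest picture that a camera, given by its name, has taken for a name from the list of things; names that differ only in an ending like _2 or _b are one class to them, and where a whole thing is asked for, a point or a joint stands for the part that bears it (a point fixed in the world has none). Each returns a list of dicts, best first, with "confidence" (0 to 1); they miss things now and then, are a little off and sometimes report something else, mostly with a low value. They report only what shows in the picture. A call takes as long as a camera call.
- bot.boxes_of(query, camera): "xyz" ([x, y, z] in m, in world coordinates, good to about 4 mm: the middle of the surface that is visible of it).
- bot.cut_out(query, camera): "mask" (480x640 bool, what is visible of it).
The state is a dict: "time": time; "qpos": joint angles; "qd": joint speeds; "joint_efforts": joint torques, N m; "tcp_pos": TCP position; "ee_rot": TCP orientation; "contact_force": force on the tool from outside, world axes, zero at the start; "moment": the same for the moment, N m; "opening": opening from 0.0 (shut) to 1.0 (fully open); "gripper_force": force on a finger pad.
Only numpy, scipy, OpenCV 4.12 (cv2) and the standard library are available. Lean on these libraries where they do the work, as an engineer would, in place of code of your own. Each camera call takes 0.05 s, during which the arm holds its last target. There are 200 camera calls.

## Working session

There is one attempt and no reset: what is moved stays moved. The work goes in short steps, Python scripts to look and compute and a tool call to move; the robot and the scene stay as the last step left them, time stands still between calls to the robot, and variables do not carry over. Pictures are saved under pics/ and viewed, at most 14 in all, crops included, and the job is handed in when it is done.

Besides the shell and the picture viewer there is one more tool, called after ">>>" as name(argument=value, ...) on one line, values as JSON. arm_command: Moves the arm, as the interface text tells. Its arguments: {"type":"object","properties":{"moves":{"type":"array"},"jaw":{"type":"number"},"force":{"type":"number"}},"required":["moves"]}

```bash
mkdir -p pics
cat > h.py <<'E'
import numpy as np, cv2
from scipy.spatial.transform import Rotation as R
from cell import bot
def cam(n):
    i=bot.camera_info(n); K=np.array([[i['fx'],0,i['cx']],[0,i['fy'],i['cy']],[0,0,1]]); 
    return K,R.from_rotvec(np.ravel(i['rvec'])).as_matrix(),np.ravel(i['tvec'])
def shot(n,f=None):
    c=cam(n); im=bot.camera(n)
    if f: cv2.imwrite('pics/'+f,im[:,:,::-1])
    return im,c
def onplane(uv,c,z):
    K,r,t=c; uv=np.atleast_2d(uv).astype(float)
    d=(np.linalg.inv(K)@np.c_[uv,np.ones(len(uv))].T).T@r
    o=-r.T@t; return o+d*((z-o[2])/d[:,2])[:,None]
def proj(p,c):
    K,r,t=c; q=(K@(r@np.atleast_2d(p).T+t[:,None])).T; return q[:,:2]/q[:,2:]
def tri(uv1,c1,uv2,c2):
    P=[c[0]@np.c_[c[1],c[2]] for c in(c1,c2)]
    X=cv2.triangulatePoints(P[0],P[1],np.float64(uv1).reshape(2,1),np.float64(uv2).reshape(2,1)); return (X[:3]/X[3]).ravel()
E
python3 - <<'E'
from h import *
np.set_printoptions(precision=4,suppress=True)
o=bot.get_obs(); print(o['tcp_pos'],o['ee_rot'],o['time'])
for n in('top','scene'):
    im,c=shot(n,n+'0.png'); print(n,-c[1].T@c[2])
    for q in('cassette_1','blank','feed_lever','lever_grip','loader','flask','sample_bottle','beaker'):
        print(n,q,[(np.round(d['xyz'],3).tolist(),round(d['confidence'],2)) for d in bot.boxes_of(q,n)])
E
```

```text
[ 0.2823 -0.5849  0.2434] [-0.001   0.9748  0.223  -0.0003] 0.0
top [0.3117 0.0056 1.3933]
top cassette_1 [([0.457, 0.206, 0.012], 0.93)]
top blank [([0.418, -0.231, 0.014], 0.89)]
top feed_lever [([0.648, -0.299, 0.059], 0.64)]
top lever_grip [([0.645, -0.297, 0.058], 0.49)]
top loader [([0.689, 0.076, 0.043], 0.92), ([0.447, -0.492, 0.048], 0.4)]
top flask [([0.561, 0.466, 0.056], 0.71)]
top sample_bottle [([0.604, -0.508, 0.082], 0.82)]
top beaker [([0.692, 0.079, 0.042], 0.73), ([0.443, -0.495, 0.049], 0.58)]
scene [1.1569 0.8585 0.7856]
scene cassette_1 [([0.486, 0.077, 0.017], 0.88), ([0.467, 0.218, 0.016], 0.73)]
scene blank [([0.427, -0.218, 0.017], 0.9)]
scene feed_lever [([0.648, -0.292, 0.058], 0.69)]
scene lever_grip [([0.648, -0.298, 0.057], 0.56)]
scene loader [([0.71, 0.176, 0.037], 0.66)]
scene flask [([0.583, 0.492, 0.055], 0.76)]
scene sample_bottle [([0.622, -0.498, 0.056], 0.61)]
scene beaker [([0.452, -0.461, 0.06], 0.96)]
```

View pics/top0.png

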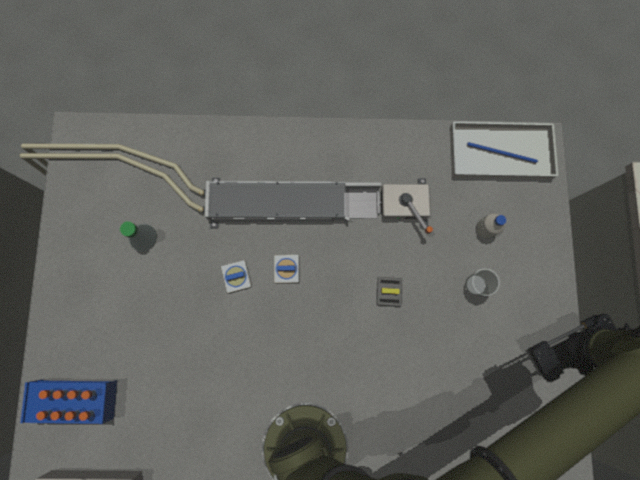

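View pics/scene0.png

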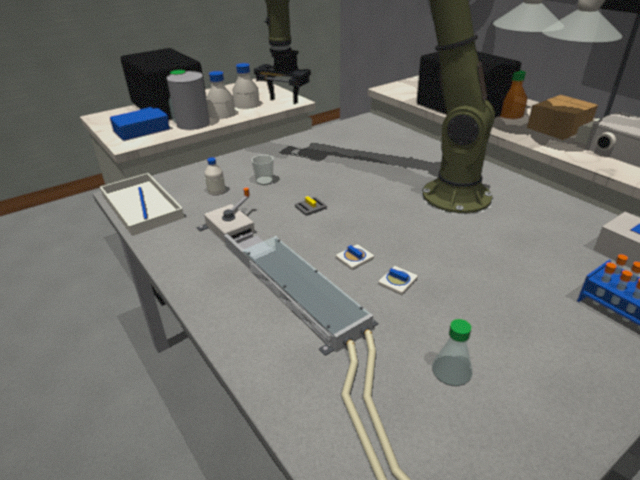

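Top view shows two cassettes at about (236,276) and (287,268), the blank at (390,291), the empty bay at about (363,203) and the lever grip at (429,230). The scene view agrees: two cassettes, a free bay and a clear bench in front of it.

Run:
```python
from h import *
np.set_printoptions(precision=4,suppress=True)
im=cv2.imread('pics/top0.png')
cv2.imwrite('pics/crop1.png',cv2.resize(im[165:315,190:440],(800,480),interpolation=cv2.INTER_CUBIC))
c=cam('top'); hsv=cv2.cvtColor(im,cv2.COLOR_BGR2HSV)
def blobs(m,z,roi):
    M=np.zeros_like(m); x0,y0,x1,y1=roi; M[y0:y1,x0:x1]=m[y0:y1,x0:x1]
    n,l,s,_=cv2.connectedComponentsWithStats(M)
    for k in range(1,n):
        if s[k,4]>15:
            v,u=np.where(l==k); P=onplane(np.c_[u,v],c,z)[:,:2]; m0=P.mean(0); w,V=np.linalg.eigh(np.cov((P-m0).T)); a=V[:,1]
            print(s[k,4],np.c_[u,v].mean(0),m0,'axis ang from world y',np.arctan2(-a[0],a[1])%np.pi,'sd',np.sqrt(w))
roi=(190,230,420,320)
print('blue');blobs(cv2.inRange(hsv,(105,120,40),(130,255,255)),.032,roi)
print('yellow');blobs(cv2.inRange(hsv,(25,130,100),(35,255,255)),.032,(370,270,420,320))
print('orange');blobs(cv2.inRange(hsv,(3,150,80),(18,255,255)),.084,(400,200,450,250))
```

```text
blue
69 [285.5797 267.5652] [0.4847 0.0618] axis ang from world y 0.020736285116111766 sd [0.0031 0.0143]
77 [234.4286 275.6494] [0.4596 0.2042] axis ang from world y 0.2814708316579786 sd [0.0034 0.0147]
yellow
75 [390.0933 290.6533] [ 0.4243 -0.2322] axis ang from world y 3.0938939080788352 sd [0.0036 0.0138]
orange
22 [428.9091 229.0909] [ 0.5914 -0.3335] axis ang from world y 0.8357234298871805 sd [0.0035 0.004 ]
```

View pics/crop1.png

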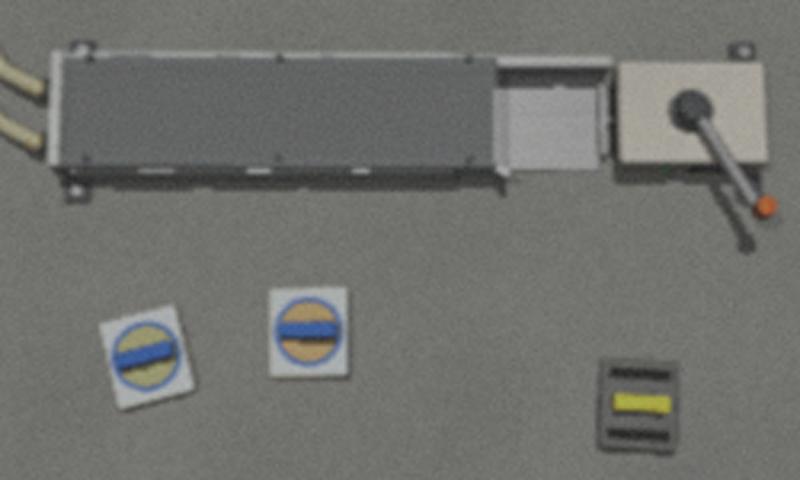

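The crop shows the bay at crop px (552,125), the housing top with corners at about (619,62) to (767,162), the lever pivot at (690,108) and the grip at (766,206). All three ridges lie roughly along the track. I'll turn the tool to the track direction and look with the wrist camera.

>>> arm_command(moves=[0, 0, 0, 0, 0, -0.355, 0, 0, 0, 0, 0, -0.355, 0, 0, 0, 0, 0, -0.355, 0, 0, 0, 0, 0, -0.355, 0, 0, 0, 0, 0, -0.355, 0, 0, 0, 0, 0, -0.355, 1, 0.6, 0, 0, 0, 0, 1, 0.6, 0, 0, 0, 0, 1, 0.6, 0, 0, 0, 0, 1, 0.6, 0, 0, 0, 0])

```text
time: 2.15
tcp_pos: [0.3436, -0.4849, 0.2447]
ee_rot: [0.0, 0.709, 0.705, -0.0]
contact_force: [0.7, -0.2, -0.8]
opening: 1.001
gripper_force: 0.0
```

>>> arm_command(moves=[1, 0.6, -0.2, 0, 0, 0, 1, 0.6, -0.2, 0, 0, 0, 1, 0.6, -0.2, 0, 0, 0, 1, 0.6, -0.2, 0, 0, 0, 1, 0.6, -0.2, 0, 0, 0, 1, 0.6, -0.2, 0, 0, 0, 1, 0.6, -0.2, 0, 0, 0, 1, 0.6, -0.2, 0, 0, 0, 1, 0.6, -0.2, 0, 0, 0, 1, 0.6, -0.2, 0, 0, 0])

```text
time: 3.4
tcp_pos: [0.495, -0.2358, 0.2949]
ee_rot: [0.0, 0.709, 0.705, -0.0]
contact_force: [-0.6, -0.2, -0.9]
opening: 1.0
gripper_force: 0.0
```

>>> arm_command(moves=[1, 0.6, 0, 0, 0, 0, 1, 0.6, 0, 0, 0, 0, 1, 0.6, 0, 0, 0, 0, 0, 0, 0, 0, 0, 0])

```text
time: 3.9
tcp_pos: [0.5411, -0.1588, 0.2948]
ee_rot: [-0.0, 0.707, 0.707, 0.001]
contact_force: [-0.3, -0.3, 0.1]
opening: 1.001
gripper_force: 0.0
```

Run:
```python
from h import *
np.set_printoptions(precision=4,suppress=True)
o=bot.get_obs(); print(o['tcp_pos'],R.from_quat(np.roll(o['ee_rot'],-1)).as_matrix(),o['time'],o['qpos'])
im,c=shot('wrist','w1.png'); print(-c[1].T@c[2]); np.savez('w1.npz',K=c[0],r=c[1],t=c[2])
```

```text
[ 0.5411 -0.1588  0.2948] [[ 0.0007  1.      0.0008]
 [ 1.     -0.0007  0.001 ]
 [ 0.001   0.0008 -1.    ]] 3.9 [ 0.7423  0.1537 -0.5614  1.5767  0.0812  1.4343  0.1745]
[ 0.5411 -0.0866  0.4352]
```

View pics/w1.png

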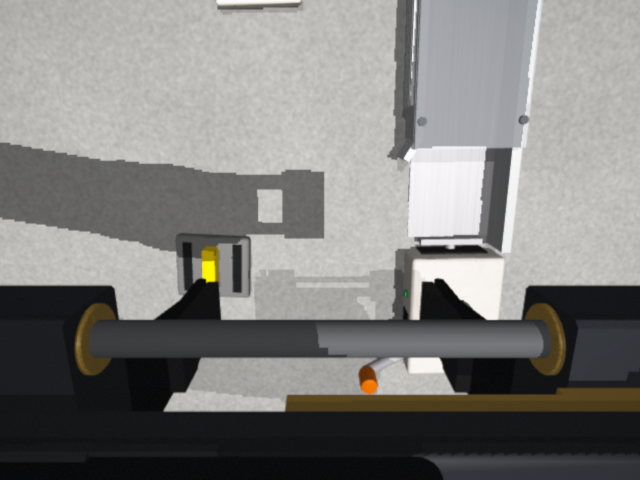

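The wrist view shows the bay at about (447,195), the cover edge at row 147, screws at (422,121) and (524,119), the housing top with its near corner at (412,258), and the blank's ridge at (209,265). I'll crop it to read the edges.

Run:
```python
from h import *
im=cv2.imread('pics/w1.png')
cv2.imwrite('pics/crop2.png',cv2.resize(im[100:300,370:570],(600,600),interpolation=cv2.INTER_CUBIC))
```

```text
(no output)
```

View pics/crop2.png

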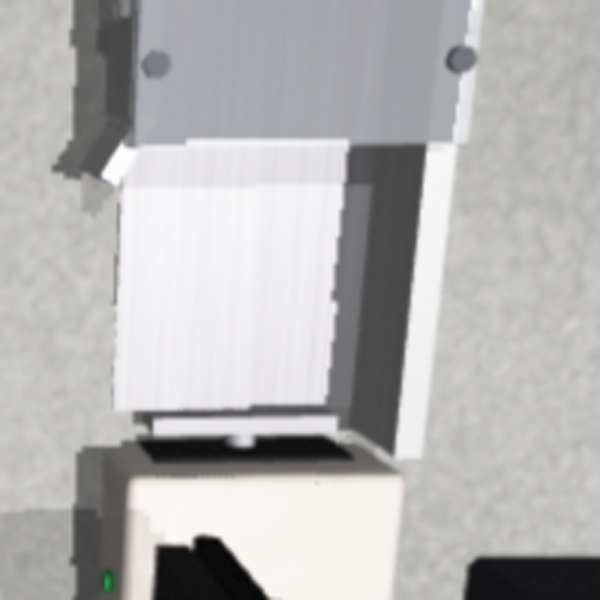

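Run:
```python
from h import *
np.set_printoptions(precision=4,suppress=True)
d=np.load('w1.npz'); c=(d['K'],d['r'],d['t'])
f=lambda a,z: print(onplane(np.array(a)/3+[370,100],c,z)[:,:2].tolist().__repr__())
for n,a,z in [('fence x+43',[(427,147),(398,450)],.04),('blade ends x+-33 y-47',[(153,418),(338,416)],.014),('cover y50',[(135,147),(470,141)],.047),
 ('screws',[(155,64),(461,58)],.05),('housing y-60',[(130,478),(403,473)],.042),('bay edge left',[(124,190),(115,408)],0)]:
    P=onplane(np.array(a)/3+[370,100],c,z)[:,:2]; dd=P[1]-P[0]; print(n,P.round(4).tolist(),'ang',np.arctan2(dd[1],dd[0]).round(3))
# top view
ct=cam('top')
g=lambda a,z: onplane(np.array(a)/3.2+[190,165],ct,z)[:,:2]
print('housing',g([(619,62),(764,65),(768,162),(617,162)],.042)); print('pivot',g([(690,110)],.065),'grip',g([(766,206)],.084))
print('cover',g([(62,57),(495,59),(497,165),(60,163)],.047))
```

```text
fence x+43 [[0.7252, -0.1052], [0.728, -0.2059]] ang -1.543
blade ends x+-33 y-47 [[0.6506, -0.2017], [0.7172, -0.201]] ang 0.011
cover y50 [[0.6306, -0.1049], [0.7351, -0.1031]] ang 0.017
screws [[0.6345, -0.08], [0.7275, -0.0783]] ang 0.019
housing y-60 [[0.6369, -0.2153], [0.7297, -0.2135]] ang 0.019
bay edge left [[0.6385, -0.1219], [0.6399, -0.2017]] ang -1.553
housing [[ 0.7306 -0.216 ]
 [ 0.7304 -0.348 ]
 [ 0.6399 -0.3488]
 [ 0.6374 -0.213 ]]
pivot [[ 0.6804 -0.2748]] grip [[ 0.5906 -0.3348]]
cover [[ 0.7238  0.2856]
 [ 0.7296 -0.1031]
 [ 0.6315 -0.105 ]
 [ 0.6263  0.282 ]]
```

>>> arm_command(moves=[1, -0.4, 0, 0, 0, 0, 1, -0.4, 0, 0, 0, 0, 1, -0.4, 0, 0, 0, 0, 1, -0.4, 0, 0, 0, 0, 1, -0.4, 0, 0, 0, 0, 1, -0.4, 0, 0, 0, 0, 0, 0, 0, 0, 0, 0])

```text
time: 4.82
tcp_pos: [0.4803, -0.0086, 0.2949]
ee_rot: [0.001, 0.708, 0.707, 0.0]
contact_force: [1.0, 0.0, -0.0]
opening: 0.998
gripper_force: 0.0
```

```bash
cat >> h.py <<'E'
BLUE=((105,120,40),(130,255,255)); YEL=((22,130,80),(36,255,255))
def ridges(im,c,col=BLUE,z=.032,amin=40):
    """uv centre, world xy at z, yaw from world y of each elongated blob"""
    m=cv2.inRange(cv2.cvtColor(im,cv2.COLOR_RGB2HSV),*col); m=cv2.morphologyEx(m,cv2.MORPH_OPEN,np.ones((3,3),np.uint8)) if amin>200 else m
    n,l,s,_=cv2.connectedComponentsWithStats(m); out=[]
    for k in range(1,n):
        if s[k,4]<amin: continue
        v,u=np.where(l==k); p=onplane(np.c_[u,v],c,z)[:,:2]; m0=p.mean(0); w,V=np.linalg.eigh(np.cov((p-m0).T)); a=V[:,1]
        out.append((np.array([u.mean(),v.mean()]),m0,((np.arctan2(-a[0],a[1])+np.pi/2)%np.pi)-np.pi/2,np.sqrt(w*12),s[k,4]))
    return out
E
python3 - <<'E'
from h import *
np.set_printoptions(precision=4,suppress=True)
o=bot.get_obs(); print(o['tcp_pos'])
im,c=shot('wrist','w2.png'); W=ridges(im,c,amin=400)
for r in W: print(r)
it,ct=shot('top')
for r in ridges(it,ct):
    if r[1][0]<.35 or abs(r[1][1])>.3 or r[1][0]>.6: continue
    for w in W:
        if np.hypot(*(w[1]-r[1]))<.03: print('tri',tri(w[0],c,r[0],ct))
print([(d['xyz'],d['confidence']) for d in bot.boxes_of('cassette_1','wrist')])
E
```

```text
[ 0.4803 -0.0086  0.2949]
(array([322.0983, 130.7528]), array([0.4828, 0.0612]), np.float64(0.034832347237739425), array([0.013, 0.049]), np.int32(712))
tri [0.4807 0.0654 0.0726]
[([0.4531, 0.1755, 0.017], 0.69), ([0.4847, 0.0625, 0.0136], 0.59)]
```

View pics/w2.png

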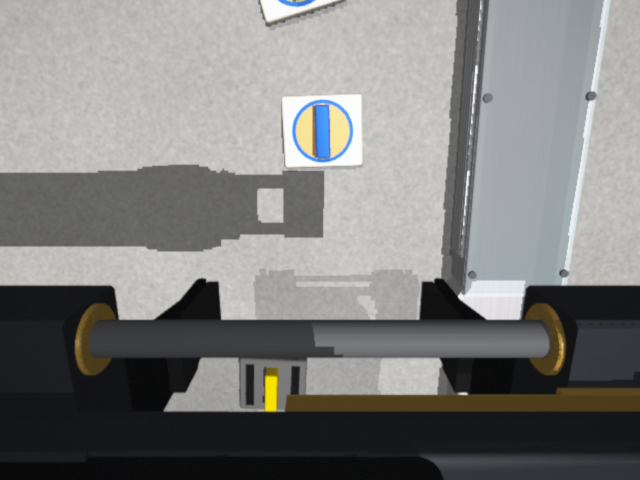

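The wrist view confirms the next cassette: its ridge is centred at (322,131), vertical in the image (along y). The other cassette is partly visible at the top. Turn to the loader's yaw, shift over the ridge and descend.

>>> arm_command(moves=[0.93, 0.05, 0, 0, 0, -0.034, 0.93, 0.05, 0, 0, 0, 0, 0.93, 0.05, 0, 0, 0, 0, 0, 0, 1, 0, 0, 0, 0, 0, 1, 0, 0, 0, 0, 0, 1, 0, 0, 0, 0, 0, 1, 0, 0, 0, 0, 0, 1, 0, 0, 0, 0, 0, 1, 0, 0, 0, 0, 0, 1, 0, 0, 0], jaw=-0.1, force=25)

```text
time: 6.22
tcp_pos: [0.4843, 0.0595, 0.1187]
ee_rot: [-0.0, 0.703, 0.712, 0.0]
contact_force: [0.2, 0.0, -0.1]
opening: 0.449
gripper_force: 0.0
```

Run:
```python
from h import *
np.set_printoptions(precision=4,suppress=True)
o=bot.get_obs(); print(o['tcp_pos'],o['ee_rot'])
s=cv2.imread('pics/scene0.png')[:,:,::-1]; cs=cam('scene')
w=cv2.imread('pics/w2.png')[:,:,::-1]; d=np.load('w1.npz')
# w2 camera pose: same orientation, translated
ow=-d['r'].T@d['t']+np.array([.4803-.5411,-.0086+.1588,.0001]); cw=(d['K'],d['r'],-d['r']@ow)
for n,c,im,a in(('w2',cw,w,400),('scene',cs,s.copy(),20)):
    R_=[r for r in ridges(im.copy(),c,amin=a) if .4<r[1][0]<.55 and abs(r[1][1])<.3]
    for r in R_: print(n,r[0],r[1],r[4])
    if n=='w2': W=R_[0]
    else:
        for r in R_:
            if np.hypot(*(r[1]-W[1]))<.04: print('tri',tri(W[0],cw,r[0],cs))
```

```text
[0.4843 0.0595 0.1187] [-0.0004  0.7026  0.7115  0.0004]
w2 [322.0983 130.7528] [0.4827 0.0617] 712
scene [354.4421 251.2105] [0.4917 0.0716] 95
scene [398.3664 274.3206] [0.4673 0.2137] 131
tri [0.483  0.0616 0.0222]
```

>>> arm_command(moves=[0, 0, 1, 0, 0, 0, 0, 0, 1, 0, 0, 0, 0, 0, 0.7, 0, 0, 0, 0, 0, 0.4, 0, 0, 0, 0, 0, 0, 0, 0, 0])

```text
time: 6.85
tcp_pos: [0.484, 0.0585, 0.0417]
ee_rot: [-0.0, 0.703, 0.711, -0.0]
contact_force: [0.0, -0.6, -0.0]
opening: 0.45
gripper_force: 0.0
```

>>> arm_command(moves=[0, 0, 0, 0, 0, 0, 0, 0, 0, 0, 0, 0, 0, 0, 0, 0, 0, 0, 0, 0, 0, 0, 0, 0], jaw=-1)

```text
time: 7.35
tcp_pos: [0.4842, 0.0582, 0.0424]
ee_rot: [0.0, 0.703, 0.711, -0.0]
contact_force: [-1.5, -0.7, 2.9]
opening: 0.154
gripper_force: 25.0
```

>>> arm_command(moves=[-0.866, 0.293, 0, 0, 0, 0, -0.866, 0.293, 0, 0, 0, 0, -0.866, 0.293, 0, 0, 0, 0, -0.866, 0.293, 0, 0, 0, 0, -0.866, 0.293, 0, 0, 0, 0, -0.866, 0.293, 0, 0, 0, 0, -0.866, 0.293, 0, 0, 0, 0, -0.866, 0.293, 0, 0, 0, 0, -0.866, 0.293, 0, 0, 0, 0, -0.866, 0.293, 0, 0, 0, 0])

```text
time: 8.6
tcp_pos: [0.5603, -0.1588, 0.0418]
ee_rot: [-0.0, 0.703, 0.711, -0.0]
contact_force: [-1.2, 3.2, 3.6]
opening: 0.157
gripper_force: 25.0
```

Run:
```python
from h import *
np.set_printoptions(precision=4,suppress=True)
o=bot.get_obs(); print(o['tcp_pos'],o['ee_rot'],o['contact_force'],o['opening'])
im,c=shot('top')
for r in ridges(im,c,amin=10):
    if .4<r[1][0]<.75 and abs(r[1][1])<.3: print(r)
for r in ridges(im,c,YEL,amin=10):
    if .4<r[1][0]<.75 and abs(r[1][1])<.3: print('Y',r)
im,c=shot('scene')
for r in ridges(im,c,amin=10):
    if .4<r[1][0]<.75 and abs(r[1][1])<.3: print('S',r[:2])
```

```text
[ 0.5603 -0.1588  0.0418] [-0.0002  0.7029  0.7113 -0.0002] [-1.1591  3.2379  3.6055] 0.15698766117455895
(array([234.3553, 275.6974]), array([0.4595, 0.2044]), np.float64(0.2746407145070586), array([0.0117, 0.0507]), np.int32(76))
S (array([287.9107, 226.5   ]), array([ 0.5665, -0.1386]))
S (array([398.563 , 274.3778]), array([0.467 , 0.2142]))
```

>>> arm_command(moves=[0, 0.8, 0, 0, 0, 0, 0, 0.8, 0, 0, 0, 0, 0, 0.8, 0, 0, 0, 0, 0, 0.8, 0, 0, 0, 0, 0, 0.8, 0, 0, 0, 0, 0, 0.5, 0, 0, 0, 0, 0, 0.32, 0, 0, 0, 0, 0, 0, 0, 0, 0, 0])

```text
time: 9.7
tcp_pos: [0.6811, -0.1561, 0.0419]
ee_rot: [0.001, 0.703, 0.711, 0.0]
contact_force: [1.2, 0.6, 1.5]
opening: 0.156
gripper_force: 25.0
```

Run:
```python
from h import *
np.set_printoptions(precision=4,suppress=True)
o=bot.get_obs(); print(o['tcp_pos'],o['ee_rot'],o['contact_force'],o['opening'])
im,c=shot('scene','s2.png')
for r in ridges(im,c,amin=10):
    if .4<r[1][0]<.85 and abs(r[1][1])<.3: print('S',r[:2])
cv2.imwrite('pics/s2c.png',cv2.resize(im[170:300,180:340,::-1],(640,520),interpolation=cv2.INTER_CUBIC))
```

```text
[ 0.6811 -0.1561  0.0419] [0.0005 0.7028 0.7114 0.0001] [1.1861 0.5573 1.4696] 0.156026635774139
S (array([252.2041, 240.551 ]), array([ 0.6833, -0.1397]))
S (array([398.4198, 274.2748]), array([0.467 , 0.2136]))
```

View pics/s2c.png

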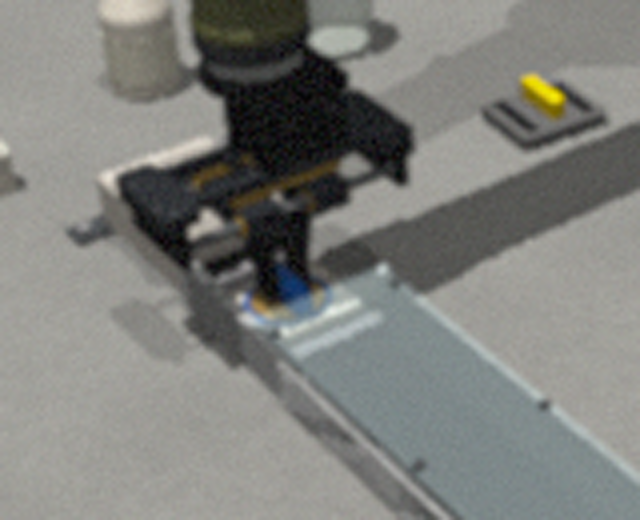

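The cassette sits in the bay with the ridge along the track, held at crop px (285,290); the blank is untouched at (540,100). Release it, lift, and go over the lever grip.

>>> arm_command(moves=[0, 0, 0, 0, 0, 0, 0, 0, 0, 0, 0, 0, 0, 0, -0.8, 0, 0, 0, 0, 0, -1, 0, 0, 0, 0, 0, -1, 0, 0, 0, 0, 0, -0.6, 0, 0, 0], jaw=-0.4)

```text
time: 10.5
tcp_pos: [0.6816, -0.1559, 0.1301]
ee_rot: [0.001, 0.703, 0.711, 0.001]
contact_force: [0.5, -0.3, 0.9]
opening: 0.303
gripper_force: 0.0
```

>>> arm_command(moves=[-0.895, -0.46, 0, 0, 0, 0, -0.895, -0.46, 0, 0, 0, 0, -0.895, -0.46, 0, 0, 0, 0, -0.895, -0.46, 0, 0, 0, 0, -0.895, -0.46, 0, 0, 0, 0, -0.895, -0.46, 0, 0, 0, 0, -0.895, -0.46, 0, 0, 0, 0, -0.895, -0.46, 0, 0, 0, 0, 0, 0, 0, 0, 0, 0], jaw=-0.1)

```text
time: 11.62
tcp_pos: [0.5892, -0.339, 0.1272]
ee_rot: [0.0, 0.704, 0.71, -0.001]
contact_force: [0.6, 0.1, 0.2]
opening: 0.449
gripper_force: 0.0
```

Run:
```python
from h import *
np.set_printoptions(precision=4,suppress=True)
o=bot.get_obs(); print(o['tcp_pos'],o['ee_rot'],o['contact_force'],o['opening'],o['qpos'])
im,c=shot('scene'); 
for r in ridges(im,c,((3,150,80),(18,255,255)),z=.072,amin=10):
    if .5<r[1][0]<.7 and -.4<r[1][1]<-.2: print('grip S',r)
im,c=shot('wrist','w3.png')
for r in ridges(im,c,amin=100): print('W',r)
# plate in the bay: white outline check left to mask
for d in bot.cut_out('cassette_1','wrist'):
    m=d['mask'].astype(np.uint8); v,u=np.where(m); p=onplane(np.c_[u,v],c,.014)[:,:2].astype(np.float32); print(d['confidence'],cv2.minAreaRect(p))
```

```text
[ 0.5892 -0.339   0.1272] [ 0.0002  0.7044  0.7098 -0.0009] [0.5524 0.1109 0.2162] 0.4489247361028831 [ 0.8778  0.5132 -0.5383  1.4921  0.2741  1.2117  0.307 ]
grip S (array([246.1071, 191.5   ]), array([ 0.5927, -0.3301]), np.float64(-0.4040792571517955), array([0.0109, 0.0518]), np.int32(28))
```

>>> arm_command(moves=[0.14, 0.07, 0.8, 0, 0, 0, 0, 0, 0.76, 0, 0, 0, 0, 0, 0, 0, 0, 0])

```text
time: 12.15
tcp_pos: [0.5916, -0.331, 0.0852]
ee_rot: [-0.002, 0.702, 0.712, -0.0]
contact_force: [-0.1, -0.2, 0.2]
opening: 0.451
gripper_force: 0.0
```

>>> arm_command(moves=[0, 0, 0, 0, 0, 0, 0, 0, 0, 0, 0, 0, 0, 0, 0, 0, 0, 0], jaw=-1, force=50)

```text
time: 12.52
tcp_pos: [0.5905, -0.3329, 0.0883]
ee_rot: [-0.001, 0.703, 0.711, -0.002]
contact_force: [-2.8, 2.3, 5.6]
opening: 0.191
gripper_force: 38.4
```

Run:
```python
from h import *
np.set_printoptions(precision=4,suppress=True)
o=bot.get_obs(); print(o['tcp_pos'],o['ee_rot'],o['contact_force'],o['opening'])
# arc rows in loader frame ~ tool frame (tool x=loader y, tool y=loader x)
a=np.linspace(-.525,.545,11); p=np.c_[np.sin(a),-np.cos(a)]*.11
print((np.diff(p,axis=0)/.025).round(2).tolist())
```

```text
[ 0.5905 -0.3329  0.0883] [-0.0014  0.7031  0.7111 -0.0015] [-2.8107  2.288   5.6348] 0.19118844166325963
[[0.42, -0.21], [0.44, -0.17], [0.46, -0.12], [0.47, -0.07], [0.47, -0.02], [0.47, 0.03], [0.46, 0.08], [0.45, 0.13], [0.44, 0.18], [0.41, 0.22]]
```

>>> arm_command(moves=[0.42, -0.21, 0, 0, 0, 0, 0.44, -0.17, 0, 0, 0, 0, 0.46, -0.12, 0, 0, 0, 0, 0.47, -0.07, 0, 0, 0, 0, 0.47, -0.02, 0, 0, 0, 0, 0.47, 0.03, 0, 0, 0, 0, 0.46, 0.08, 0, 0, 0, 0, 0.45, 0.13, 0, 0, 0, 0, 0.44, 0.18, 0, 0, 0, 0, 0.41, 0.22, 0, 0, 0, 0])

```text
time: 13.78
tcp_pos: [0.5848, -0.2227, 0.0879]
ee_rot: [-0.005, 0.704, 0.71, -0.006]
contact_force: [-19.2, -0.9, 14.4]
opening: 0.175
gripper_force: 49.6
```

Run:
```python
from h import *
np.set_printoptions(precision=4,suppress=True)
o=bot.get_obs(); print(o['tcp_pos'],o['ee_rot'],o['contact_force'],o['opening'])
L=R.from_euler('z',.018).as_matrix()[:2,:2]; q=L.T@(o['tcp_pos'][:2]-[.683,-.1543]); print('loader',q,'angle',np.arctan2(q[1]+.125,-q[0])+.525)
im,c=shot('scene','s3.png')
cv2.imwrite('pics/s3c.png',cv2.resize(im[170:300,180:340,::-1],(640,520),interpolation=cv2.INTER_CUBIC))
```

```text
[ 0.5848 -0.2227  0.0879] [-0.0048  0.7044  0.7097 -0.0065] [-19.1612  -0.8839  14.3824] 0.17486372767468264
loader [-0.0994 -0.0666] angle 1.05630647092139
```

View pics/s3c.png

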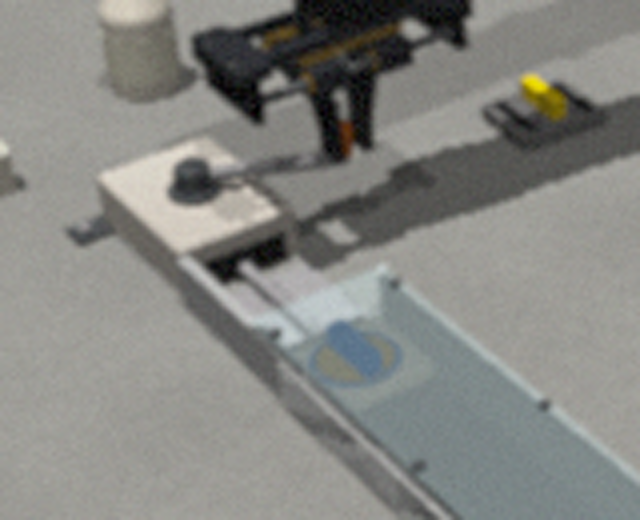

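The cassette is under the cover at crop px (350,355) and the post is between the fingers at (347,140). I'll check how far it really went.

Run:
```python
from h import *
np.set_printoptions(precision=4,suppress=True)
im,c=shot('wrist','w4.png')
L=R.from_euler('z',.018).as_matrix()[:2,:2]
for r in ridges(im,c,((100,50,30),(130,255,255)),amin=150): print('W',r, 'loader',L.T@(r[1]-[.683,-.1543]))
```

```text
W (array([524.1822,   2.2636]), array([ 0.6719, -0.0941]), np.float64(-1.564171466860219), array([0.0024, 0.0187]), np.int32(258)) loader [-0.01    0.0604]
```

View pics/w4.png

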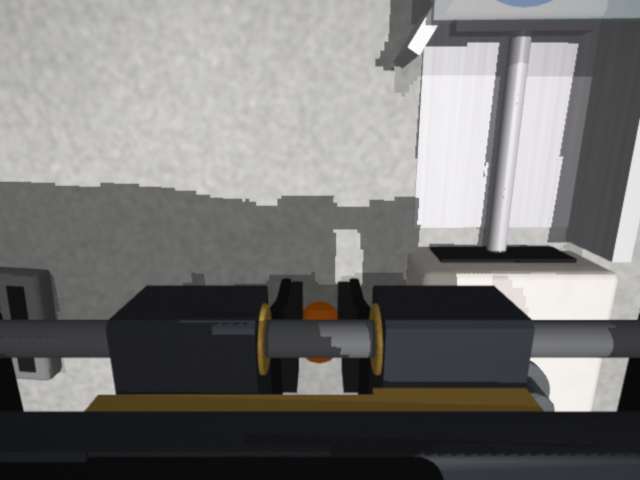

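Run:
```python
from h import *
np.set_printoptions(precision=4,suppress=True)
c=cam('wrist'); L=R.from_euler('z',.018).as_matrix()[:2,:2]
f=lambda uv,z: L.T@(onplane(uv,c,z)[0,:2]-[.683,-.1543])
print('ring bottom',f((525,7),.015),'post',f((320,315),.084),'tcp px',proj(np.r_[bot.get_obs()['tcp_pos'][:2],.084],c), 'cover edge',f((525,20),.047))
```

```text
ring bottom [-0.0018  0.0638] post [-0.0979 -0.0609] tcp px [[319.7843 319.9415]] cover edge [-0.0153  0.0509]
```

>>> arm_command(moves=[0.16, 0, 0, 0, 0, 0, 0.1, 0, 0, 0, 0, 0, 0, 0, 0, 0, 0, 0])

```text
time: 14.25
tcp_pos: [0.588, -0.2151, 0.088]
ee_rot: [-0.002, 0.704, 0.711, -0.004]
contact_force: [-9.5, -0.8, 6.8]
opening: 0.171
gripper_force: 48.6
```

Run:
```python
from h import *
np.set_printoptions(precision=4,suppress=True)
im,c=shot('wrist','w5.png'); L=R.from_euler('z',.018).as_matrix()[:2,:2]
h=cv2.cvtColor(im,cv2.COLOR_RGB2HSV); m=cv2.inRange(h,(100,50,30),(130,255,255))[:40]; v,u=np.where(m); print(len(v),v.max(), u[v==v.max()].mean())
print(L.T@(onplane((u[v==v.max()].mean(),v.max()),c,.015)[0,:2]-[.683,-.1543]))
im,c=shot('scene'); m=cv2.inRange(cv2.cvtColor(im,cv2.COLOR_RGB2HSV),(100,60,30),(130,255,255)); m[:240]=0;m[290:]=0;m[:,:240]=0;m[:,300:]=0
v,u=np.where(m); print(len(v),u.mean(),v.mean(),L.T@(onplane((u.mean(),v.mean()),c,.02)[0,:2]-[.683,-.1543]))
```

```text
241 6 518.5
[-0.0023  0.0679]
103 269.84466019417476 258.1067961165049 [-0.0022  0.0998]
```

>>> arm_command(moves=[0, 0, 0, 0, 0, 0, 0, 0, 0, 0, 0, 0, 0, 0, -0.8, 0, 0, 0, 0, 0, -1, 0, 0, 0, 0, 0, -1, 0, 0, 0, 0, 0, -1, 0, 0, 0, 0, 0, -0.8, 0, 0, 0, 0.99, -0.35, 0, 0, 0, 0, 0.99, -0.35, 0, 0, 0, 0, 0.99, -0.35, 0, 0, 0, 0], jaw=1, force=25)

```text
time: 15.6
tcp_pos: [0.5651, -0.1386, 0.2038]
ee_rot: [0.0, 0.703, 0.711, 0.0]
contact_force: [0.4, 0.5, 0.6]
opening: 0.997
gripper_force: 0.0
```

>>> arm_command(moves=[0.99, -0.35, 0, 0, 0, 0, 0.99, -0.35, 0, 0, 0, 0, 0.99, -0.35, 0, 0, 0, 0, 0.99, -0.35, 0, 0, 0, 0, 0.99, -0.35, 0, 0, 0, 0, 0.99, -0.35, 0, 0, 0, 0, 0.99, -0.35, 0, 0, 0, 0, 0.99, -0.35, 0, 0, 0, 0, 0.99, -0.35, 0, 0, 0, 0, 0.99, -0.35, 0, 0, 0, 0], jaw=-0.1)

```text
time: 16.85
tcp_pos: [0.4738, 0.1082, 0.203]
ee_rot: [0.0, 0.703, 0.711, -0.0]
contact_force: [0.8, -0.1, 0.9]
opening: 0.448
gripper_force: 0.0
```

Run:
```python
from h import *
np.set_printoptions(precision=4,suppress=True)
o=bot.get_obs(); print(o['tcp_pos'],o['ee_rot'],o['time'])
im,c=shot('wrist','w6.png')
for r in ridges(im,c,amin=300): print(r)
im,c=shot('top','t6.png')
for r in ridges(im,c,amin=10):
    if .4<r[1][0]<.6 and abs(r[1][1])<.3: print('top',r)
for r in ridges(im,c,YEL,amin=10):
    if .3<r[1][0]<.6 and abs(r[1][1])<.4: print('topY',r)
for r in ridges(im,c,((3,150,80),(18,255,255)),z=.084,amin=10):
    if .5<r[1][0]<.7 and -.5<r[1][1]<-.2: print('grip',r[1])
```

```text
[0.4738 0.1082 0.203 ] [ 0.0001  0.7028  0.7114 -0.    ] 16.85
(array([294.2955,  91.3346]), array([0.4542, 0.206 ]), np.float64(0.22483753079466084), array([0.0078, 0.0539]), np.int32(511))
top (array([227.5, 277.5]), array([0.4541, 0.2233]), np.float64(-0.8501207462863318), array([0.011 , 0.0114]), np.int32(16))
topY (array([400.7176, 305.5412]), array([ 0.3834, -0.2612]), np.float64(-0.0703746841702173), array([0.0132, 0.0504]), np.int32(85))
grip [ 0.5917 -0.3338]
```

Run:
```python
import cv2
cv2.imwrite('pics/w6c.png',cv2.resize(cv2.imread('pics/w6.png')[0:220,180:440],(650,550),interpolation=cv2.INTER_CUBIC))
```

```text
(no output)
```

View pics/w6c.png

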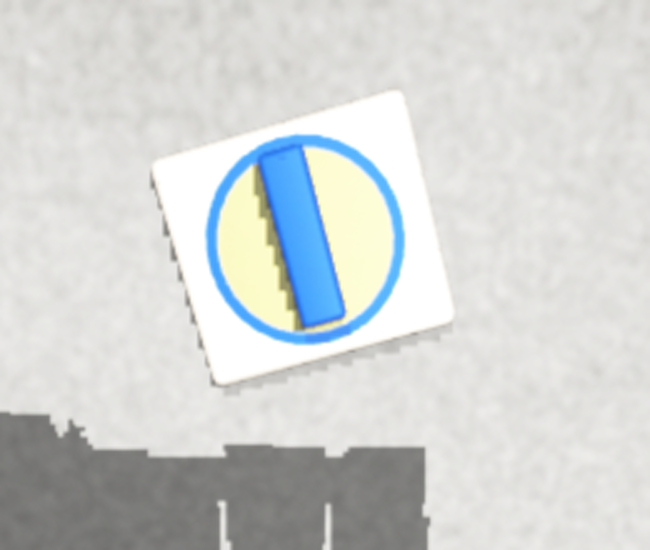

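The cassette's ridge is at crop px (302,236), full-image (300.8,94.5), turned about 0.25 rad in the tool frame. The lever is home again, and the blank was knocked to about (0.383,-0.261).

Run:
```python
from h import *
c=cam('wrist'); o=bot.get_obs(); p=onplane((300.8,94.5),c,.032)[0]; M=R.from_quat(np.roll(o['ee_rot'],-1)).as_matrix()
print(p, M.T@(p-o['tcp_pos'])/.025)
```

```text
[0.45774205 0.20641945 0.032     ] [ 3.84296359 -0.55391693  6.85124772]
```

>>> arm_command(moves=[0.96, -0.14, 0, 0, 0, 0, 0.96, -0.14, 0, 0, 0, 0, 0.96, -0.14, 0, 0, 0, 0, 0.96, -0.14, 0, 0, 0, 0, 0, 0, 0.6, 0, 0, -0.24, 0, 0, 0.9, 0, 0, -0.24, 0, 0, 1, 0, 0, 0, 0, 0, 1, 0, 0, 0, 0, 0, 1, 0, 0, 0, 0, 0, 0, 0, 0, 0])

```text
time: 18.2
tcp_pos: [0.4582, 0.2013, 0.0889]
ee_rot: [-0.001, 0.608, 0.794, -0.002]
contact_force: [-1.0, 0.3, -0.1]
opening: 0.454
gripper_force: 0.0
```

Run:
```python
from h import *
o=bot.get_obs(); M=R.from_quat(np.roll(o['ee_rot'],-1)).as_matrix()
print(o['tcp_pos'],np.arctan2(M[1,0],M[0,0])-np.pi/2, M.T@(np.array([.458,.2062,.040])-o['tcp_pos'])/.025)
im,c=shot('top')
print([r for r in ridges(im,c,YEL,amin=10) if .3<r[1][0]<.6 and abs(r[1][1])<.4])
```

```text
[0.45819663 0.20132778 0.08885686] 0.26281784622104776 [0.19023752 0.0511967  1.95407804]
[(array([400.71764706, 305.54117647]), array([ 0.38339989, -0.26120973]), np.float64(-0.0703746841702173), array([0.01318305, 0.05040642]), np.int32(85))]
```

>>> arm_command(moves=[0.19, 0.05, 1, 0, 0, 0, 0, 0, 0.65, 0, 0, 0, 0, 0, 0.3, 0, 0, 0, 0, 0, 0, 0, 0, 0])

```text
time: 18.75
tcp_pos: [0.4594, 0.2072, 0.0418]
ee_rot: [-0.0, 0.608, 0.794, -0.0]
contact_force: [0.8, 0.3, 0.6]
opening: 0.45
gripper_force: 0.0
```

>>> arm_command(moves=[0, 0, 0, 0, 0, 0, 0, 0, 0, 0, 0, 0, 0, 0, 0, 0, 0, 0, 0, 0, 0, 0, 0, 0], jaw=-1)

```text
time: 19.25
tcp_pos: [0.4594, 0.2073, 0.042]
ee_rot: [0.0, 0.608, 0.794, -0.0]
contact_force: [-1.6, 0.3, 3.3]
opening: 0.158
gripper_force: 25.0
```

>>> arm_command(moves=[0, 0, 0, 0, 0, 0.24, 0, 0, 0, 0, 0, 0.24, 0, 0, 0, 0, 0, 0, 0, 0, 0, 0, 0, 0])

```text
time: 19.75
tcp_pos: [0.4597, 0.2075, 0.042]
ee_rot: [0.0, 0.702, 0.712, 0.0]
contact_force: [0.6, 0.1, 2.3]
opening: 0.156
gripper_force: 25.0
```

>>> arm_command(moves=[-0.8, 0.21, 0, 0, 0, 0, -0.8, 0.21, 0, 0, 0, 0, -0.8, 0.21, 0, 0, 0, 0, -0.8, 0.21, 0, 0, 0, 0, -0.8, 0.21, 0, 0, 0, 0, -0.8, 0.21, 0, 0, 0, 0, -0.8, 0.21, 0, 0, 0, 0, -0.8, 0.21, 0, 0, 0, 0, -0.8, 0.21, 0, 0, 0, 0])

```text
time: 20.88
tcp_pos: [0.509, 0.0287, 0.042]
ee_rot: [-0.0, 0.702, 0.712, 0.001]
contact_force: [-0.6, 3.5, 3.1]
opening: 0.156
gripper_force: 25.0
```

>>> arm_command(moves=[-0.8, 0.21, 0, 0, 0, 0, -0.8, 0.21, 0, 0, 0, 0, -0.8, 0.21, 0, 0, 0, 0, -0.8, 0.21, 0, 0, 0, 0, -0.8, 0.21, 0, 0, 0, 0, -0.8, 0.21, 0, 0, 0, 0, -0.8, 0.21, 0, 0, 0, 0, -0.8, 0.21, 0, 0, 0, 0, -0.8, 0.22, 0, 0, 0, 0, 0, 0, 0, 0, 0, 0])

```text
time: 22.12
tcp_pos: [0.5593, -0.1557, 0.042]
ee_rot: [0.002, 0.704, 0.71, -0.001]
contact_force: [1.0, -2.9, 3.6]
opening: 0.157
gripper_force: 25.0
```

Run:
```python
from h import *
np.set_printoptions(precision=4,suppress=True)
o=bot.get_obs(); M=R.from_quat(np.roll(o['ee_rot'],-1)).as_matrix(); print(o['tcp_pos'],o['opening'],M.T@(np.array([.6815,-.153,.042])-o['tcp_pos'])/.025)
im,c=shot('scene')
for r in ridges(im,c,amin=10):
    if .4<r[1][0]<.85 and abs(r[1][1])<.3: print('S',r[:2])
```

```text
[ 0.5593 -0.1557  0.042 ] 0.15692730301019142 [0.0628 4.8898 0.0075]
S (array([289.4706, 227.2353]), array([ 0.5651, -0.1326]))
```

>>> arm_command(moves=[0, 0.8, 0, 0, 0, 0, 0, 0.8, 0, 0, 0, 0, 0, 0.8, 0, 0, 0, 0, 0, 0.8, 0, 0, 0, 0, 0, 0.8, 0, 0, 0, 0, 0, 0.5, 0, 0, 0, 0, 0, 0.37, 0, 0, 0, 0, 0, 0, 0, 0, 0, 0])

```text
time: 23.18
tcp_pos: [0.6795, -0.1507, 0.042]
ee_rot: [-0.0, 0.703, 0.711, -0.001]
contact_force: [-2.8, 0.4, 7.9]
opening: 0.157
gripper_force: 25.0
```

Run:
```python
from h import *
np.set_printoptions(precision=4,suppress=True)
o=bot.get_obs(); print(o['tcp_pos'],o['ee_rot'],o['contact_force'],o['opening'])
im,c=shot('scene','s7.png')
for r in ridges(im,c,amin=10):
    if .4<r[1][0]<.85 and abs(r[1][1])<.3: print('S',r[:2])
```

```text
[ 0.6795 -0.1507  0.042 ] [-0.0004  0.7027  0.7115 -0.0014] [-2.7897  0.431   7.9096] 0.15725216493326322
S (array([253.2381, 240.8095]), array([ 0.6816, -0.1368]))
```

>>> arm_command(moves=[-0.12, 0.04, 0, 0, 0, 0, 0, 0, 0, 0, 0, 0])

```text
time: 23.48
tcp_pos: [0.6802, -0.1516, 0.042]
ee_rot: [-0.001, 0.702, 0.712, -0.001]
contact_force: [-3.3, 2.4, 7.5]
opening: 0.16
gripper_force: 25.0
```

>>> arm_command(moves=[0, 0, 0, 0, 0, 0, 0, 0, 0, 0, 0, 0, 0, 0, -0.8, 0, 0, 0, 0, 0, -1, 0, 0, 0, 0, 0, -1, 0, 0, 0, 0, 0, -0.6, 0, 0, 0], jaw=-0.4)

```text
time: 24.22
tcp_pos: [0.6822, -0.1532, 0.1296]
ee_rot: [0.001, 0.703, 0.711, 0.001]
contact_force: [0.9, -0.5, -0.1]
opening: 0.295
gripper_force: 0.0
```

Run:
```python
from h import *
np.set_printoptions(precision=4,suppress=True)
o=bot.get_obs(); M=R.from_quat(np.roll(o['ee_rot'],-1)).as_matrix(); print(o['tcp_pos'],M.T@(np.array([.591,-.337,.127])-o['tcp_pos'])/.025)
L=R.from_euler('z',.018).as_matrix()[:2,:2]
im,c=shot('scene')
for r in ridges(im,c,amin=10):
    if .4<r[1][0]<.85 and abs(r[1][1])<.3: print('S',r[0],r[1],r[4])
```

```text
[ 0.6822 -0.1532  0.1296] [-7.3089 -3.7379  0.0998]
S [250.7288 240.1017] [ 0.6855 -0.1442] 59
```

>>> arm_command(moves=[-0.91, -0.467, 0, 0, 0, 0, -0.91, -0.467, 0, 0, 0, 0, -0.91, -0.467, 0, 0, 0, 0, -0.91, -0.467, 0, 0, 0, 0, -0.91, -0.467, 0, 0, 0, 0, -0.91, -0.467, 0, 0, 0, 0, -0.91, -0.467, 0, 0, 0, 0, -0.91, -0.467, 0, 0, 0, 0, 0, 0, 0, 0, 0, 0, 0, 0, 0, 0, 0, 0], jaw=-0.1)

```text
time: 25.52
tcp_pos: [0.5907, -0.3345, 0.1267]
ee_rot: [-0.0, 0.702, 0.712, 0.001]
contact_force: [0.4, 0.6, 0.3]
opening: 0.445
gripper_force: 0.0
```

>>> arm_command(moves=[0, 0, 0.8, 0, 0, 0, 0, 0, 0.8, 0, 0, 0, 0, 0, 0, 0, 0, 0, 0, 0, 0, 0, 0, 0])

```text
time: 26.02
tcp_pos: [0.5899, -0.3357, 0.0863]
ee_rot: [-0.001, 0.703, 0.712, -0.0]
contact_force: [0.7, -0.3, -0.4]
opening: 0.453
gripper_force: 0.0
```

>>> arm_command(moves=[0, 0, 0, 0, 0, 0, 0, 0, 0, 0, 0, 0, 0, 0, 0, 0, 0, 0], jaw=-1, force=55)

```text
time: 26.4
tcp_pos: [0.5904, -0.3362, 0.0871]
ee_rot: [0.0, 0.703, 0.711, 0.0]
contact_force: [2.0, -1.6, -1.4]
opening: 0.193
gripper_force: 41.9
```

>>> arm_command(moves=[0.42, -0.21, 0, 0, 0, 0, 0.44, -0.17, 0, 0, 0, 0, 0.46, -0.12, 0, 0, 0, 0, 0.47, -0.07, 0, 0, 0, 0, 0.47, -0.02, 0, 0, 0, 0, 0.47, 0.03, 0, 0, 0, 0, 0.46, 0.08, 0, 0, 0, 0, 0.45, 0.12, 0, 0, 0, 0, 0.44, 0.16, 0, 0, 0, 0, 0.41, 0.19, 0, 0, 0, 0])

```text
time: 27.65
tcp_pos: [0.5831, -0.2301, 0.0867]
ee_rot: [-0.001, 0.705, 0.709, -0.006]
contact_force: [-10.6, -8.3, 6.2]
opening: 0.19
gripper_force: 54.9
```

>>> arm_command(moves=[0.16, 0.04, 0, 0, 0, 0, 0.1, 0, 0, 0, 0, 0, 0, 0, 0, 0, 0, 0])

```text
time: 28.02
tcp_pos: [0.5856, -0.2241, 0.0867]
ee_rot: [0.001, 0.705, 0.709, -0.005]
contact_force: [-5.3, -8.9, 2.6]
opening: 0.191
gripper_force: 54.9
```

```bash
cat > chk.py <<'E'
from h import *
np.set_printoptions(precision=4,suppress=True)
L=R.from_euler('z',.018).as_matrix()[:2,:2]; lo=lambda p:L.T@(p-[.683,-.1543])
im,c=shot('wrist')
m=cv2.inRange(cv2.cvtColor(im,cv2.COLOR_RGB2HSV),(100,50,30),(130,255,255))[:60]; v,u=np.where(m)
if len(v): print('ring bottom',len(v),lo(onplane((u[v==v.max()].mean(),v.max()),c,.015)[0,:2]))
im,c=shot('scene','chk.png')
for col in(((100,60,30),(130,255,255)),((22,60,60),(36,255,255))):
    for r in ridges(im,c,col,z=.02,amin=20):
        q=lo(r[1])
        if abs(q[0])<.06 and -.1<q[1]<.4: print('scene',r[0],q,'yaw',r[2]-.018,r[3],r[4])
E
python3 chk.py
```

```text
scene [269.0971 257.0388] [-0.0032  0.0943] yaw -0.11331073448964511 [0.0201 0.0601] 103
scene [282.9469 269.6283] [-0.0023  0.1629] yaw -0.1305549567544879 [0.0196 0.061 ] 113
```

>>> arm_command(moves=[0.16, 0.08, 0, 0, 0, 0, 0.12, 0.06, 0, 0, 0, 0, 0, 0, 0, 0, 0, 0, 0, 0, 0, 0, 0, 0])

```text
time: 28.62
tcp_pos: [0.5889, -0.2169, 0.0867]
ee_rot: [0.0, 0.705, 0.709, -0.005]
contact_force: [-6.2, -9.3, 3.2]
opening: 0.189
gripper_force: 54.9
```

```bash
python3 chk.py
```

```text
scene [278.0673 265.2018] [-0.0026  0.1387] yaw -0.032712237598132785 [0.0204 0.1339] 223
```

>>> arm_command(moves=[0.16, 0.09, 0, 0, 0, 0, 0.08, 0.04, 0, 0, 0, 0, 0, 0, 0, 0, 0, 0, 0, 0, 0, 0, 0, 0])

```text
time: 29.22
tcp_pos: [0.5891, -0.2166, 0.0866]
ee_rot: [0.001, 0.706, 0.708, -0.009]
contact_force: [-11.7, -17.1, 6.5]
opening: 0.19
gripper_force: 54.9
```

```bash
sed -i 's/for r in ridges(im,c,col,z=.02,amin=20)/print((cv2.inRange(cv2.cvtColor(im,cv2.COLOR_RGB2HSV),*col)>0)[252:275,255:295].sum(1) if 0 else "")\n    for r in ridges(im,c,col,z=.02,amin=20)/' chk.py; python3 chk.py
python3 - <<'E'
import cv2
cv2.imwrite('pics/chkc.png',cv2.resize(cv2.imread('pics/chk.png')[190:300,200:340],(700,550),interpolation=cv2.INTER_CUBIC))
E
```

```text
scene [278.0759 265.1161] [-0.0028  0.1384] yaw -0.035760320310753255 [0.0204 0.1341] 224
```

View pics/chkc.png

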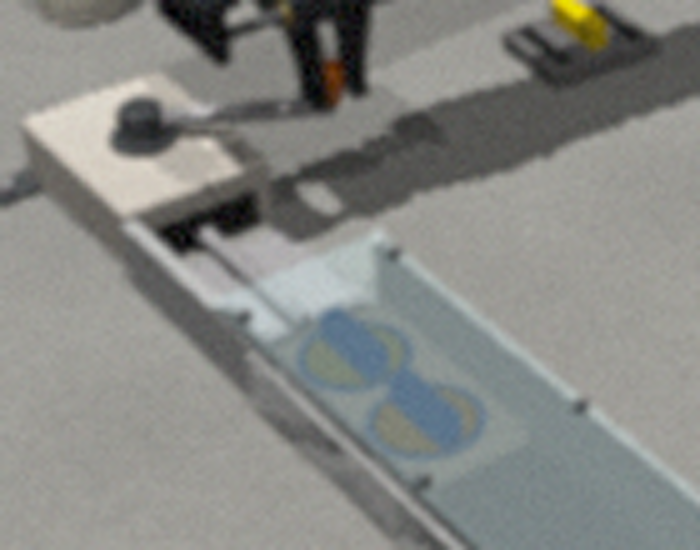

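Both cassettes are under the cover, at crop px (350,355) and (425,415), touching each other. The lever is at its stop: the tool has stopped advancing and the force is rising. Release, then fetch the blank.

>>> arm_command(moves=[0, 0, 0, 0, 0, 0, 0, 0, 0, 0, 0, 0, 0, 0, -0.8, 0, 0, 0, 0, 0, -1, 0, 0, 0, 0, 0, -1, 0, 0, 0, 0, 0, -1, 0, 0, 0, 0, 0, -0.8, 0, 0, 0], jaw=1, force=25)

```text
time: 30.2
tcp_pos: [0.597, -0.2032, 0.2045]
ee_rot: [0.001, 0.702, 0.712, 0.001]
contact_force: [0.3, 0.3, -0.2]
opening: 0.897
gripper_force: 0.0
```

>>> arm_command(moves=[-0.18, -0.92, 0, 0, 0, 0, -0.18, -0.92, 0, 0, 0, 0, -0.18, -0.92, 0, 0, 0, 0, -0.18, -0.92, 0, 0, 0, 0, -0.18, -0.92, 0, 0, 0, 0, -0.18, -0.92, 0, 0, 0, 0, -0.18, -0.92, 0, 0, 0, 0, 0, 0, 0, 0, 0, 0], jaw=-0.1)

```text
time: 31.2
tcp_pos: [0.4346, -0.2381, 0.2026]
ee_rot: [0.001, 0.703, 0.711, -0.001]
contact_force: [1.2, 0.4, 0.1]
opening: 0.454
gripper_force: 0.0
```

Run:
```python
from h import *
np.set_printoptions(precision=4,suppress=True)
o=bot.get_obs(); print(o['tcp_pos'],o['ee_rot'],o['time'])
im,c=shot('wrist','w8.png'); W=ridges(im,c,YEL,amin=200); print('W',W)
im,c=shot('scene','s8.png'); S=[r for r in ridges(im,c,YEL,amin=10,z=.024) if .3<r[1][0]<.6 and abs(r[1][1])<.4]; print('S',S)
im,c=shot('top','t8.png'); print('T',[r for r in ridges(im,c,YEL,amin=10) if .3<r[1][0]<.6 and abs(r[1][1])<.4])
print('grip',[r[1] for r in ridges(im,c,((3,150,80),(18,255,255)),z=.084,amin=8) if .5<r[1][0]<.7 and -.5<r[1][1]<-.15])
```

```text
[ 0.4346 -0.2381  0.2026] [ 0.0006  0.7034  0.7108 -0.0007] 31.2
W [(array([255.2357, 248.3389]), array([ 0.3829, -0.2596]), np.float64(-0.06893161746024612), array([0.0155, 0.0512]), np.int32(1192))]
S [(array([315.7917, 194.    ]), array([ 0.3845, -0.2552]), np.float64(-0.22834927529989413), array([0.023 , 0.0661]), np.int32(72))]
T [(array([393.9412, 304.9412]), array([ 0.3848, -0.2423]), np.float64(-1.2212336068140024), array([0.0107, 0.0131]), np.int32(17))]
grip [array([ 0.5931, -0.3324])]
```

>>> arm_command(moves=[-0.285, -0.7, 0, 0, 0, 0, -0.285, -0.7, 0, 0, 0, 0, -0.285, -0.7, 0, 0, 0, 0, 0, 0, 0.6, 0, 0, 0.15, 0, 0, 1, 0, 0, 0, 0, 0, 1, 0, 0, 0, 0, 0, 1, 0, 0, 0, 0, 0, 1, 0, 0, 0, 0, 0, 0, 0, 0, 0])

```text
time: 32.48
tcp_pos: [0.383, -0.2581, 0.0853]
ee_rot: [-0.002, 0.73, 0.684, 0.0]
contact_force: [-0.0, -0.2, 0.1]
opening: 0.447
gripper_force: 0.0
```

Run:
```python
from h import *
o=bot.get_obs(); M=R.from_quat(np.roll(o['ee_rot'],-1)).as_matrix()
print(o['tcp_pos'],np.arctan2(M[1,0],M[0,0])-np.pi/2, M.T@(np.array([.3825,-.260,.040])-o['tcp_pos'])/.025)
im,c=shot('scene'); print([r[1] for r in ridges(im,c,YEL,amin=10,z=.024) if .3<r[1][0]<.6 and abs(r[1][1])<.4])
```

```text
[ 0.38295934 -0.25813223  0.08534487] -0.06460316081596851 [-0.08173539 -0.00896826  1.81356257]
[array([ 0.38458985, -0.25395232])]
```

>>> arm_command(moves=[-0.08, 0, 0.9, 0, 0, 0, 0, 0, 0.6, 0, 0, 0, 0, 0, 0.3, 0, 0, 0, 0, 0, 0, 0, 0, 0])

```text
time: 33.02
tcp_pos: [0.3831, -0.2615, 0.0418]
ee_rot: [-0.0, 0.73, 0.683, 0.0]
contact_force: [-0.6, -0.3, -0.5]
opening: 0.448
gripper_force: 0.0
```

>>> arm_command(moves=[0, 0, 0, 0, 0, 0, 0, 0, 0, 0, 0, 0, 0, 0, 0, 0, 0, 0, 0, 0, 0, 0, 0, 0], jaw=-1)

```text
time: 33.52
tcp_pos: [0.3829, -0.2618, 0.0421]
ee_rot: [0.0, 0.73, 0.683, -0.0]
contact_force: [-1.4, 0.7, 1.9]
opening: 0.159
gripper_force: 25.0
```

>>> arm_command(moves=[0, 0, 0, 0, 0, -0.16, 0, 0, 0, 0, 0, 0, 0, 0, 0, 0, 0, 0])

```text
time: 33.9
tcp_pos: [0.3832, -0.2619, 0.042]
ee_rot: [0.0, 0.701, 0.713, -0.0]
contact_force: [-0.1, 0.4, 3.0]
opening: 0.16
gripper_force: 25.0
```

Run:
```python
from h import *
o=bot.get_obs(); M=R.from_quat(np.roll(o['ee_rot'],-1)).as_matrix()
print(o['tcp_pos'],np.arctan2(M[1,0],M[0,0])-np.pi/2, M.T@(np.array([.56,-.155,.042])-o['tcp_pos'])/.025)
```

```text
[ 0.38321836 -0.26188111  0.04204828] 0.016163627901221833 [4.16039409e+00 7.13944198e+00 1.92194567e-03]
```

>>> arm_command(moves=[0.41, 0.71, 0, 0, 0, 0, 0.41, 0.71, 0, 0, 0, 0, 0.41, 0.71, 0, 0, 0, 0, 0.41, 0.71, 0, 0, 0, 0, 0.41, 0.71, 0, 0, 0, 0, 0.41, 0.71, 0, 0, 0, 0, 0.41, 0.71, 0, 0, 0, 0, 0.41, 0.71, 0, 0, 0, 0, 0.41, 0.71, 0, 0, 0, 0, 0.41, 0.71, 0, 0, 0, 0])

```text
time: 35.15
tcp_pos: [0.5579, -0.1579, 0.0421]
ee_rot: [-0.0, 0.702, 0.712, -0.002]
contact_force: [-5.2, -2.7, 8.4]
opening: 0.155
gripper_force: 25.0
```

Run:
```python
from h import *
np.set_printoptions(precision=4,suppress=True)
o=bot.get_obs(); M=R.from_quat(np.roll(o['ee_rot'],-1)).as_matrix()
print(o['tcp_pos'],o['opening'], M.T@(np.array([.6815,-.156,.042])-o['tcp_pos'])/.025)
im,c=shot('scene'); print([r[1] for r in ridges(im,c,YEL,amin=10,z=.032) if .3<r[1][0]<.7 and abs(r[1][1])<.4])
```

```text
[ 0.5579 -0.1579  0.0421] 0.15451231573840407 [ 0.0039  4.9457 -0.0127]
[array([ 0.564 , -0.1316])]
```

>>> arm_command(moves=[0, 0.8, 0, 0, 0, 0, 0, 0.8, 0, 0, 0, 0, 0, 0.8, 0, 0, 0, 0, 0, 0.8, 0, 0, 0, 0, 0, 0.8, 0, 0, 0, 0, 0, 0.5, 0, 0, 0, 0, 0, 0.4, 0, 0, 0, 0, 0, 0, 0, 0, 0, 0])

```text
time: 36.2
tcp_pos: [0.6812, -0.1542, 0.0421]
ee_rot: [-0.0, 0.701, 0.713, -0.0]
contact_force: [-1.2, -0.1, 4.1]
opening: 0.159
gripper_force: 25.0
```

Run:
```python
from h import *
np.set_printoptions(precision=4,suppress=True)
o=bot.get_obs(); print(o['tcp_pos'],o['opening'],o['contact_force'])
im,c=shot('scene','s9.png'); print([(r[1],r[4]) for r in ridges(im,c,YEL,amin=10,z=.032) if .3<r[1][0]<.8 and abs(r[1][1])<.4])
```

```text
[ 0.6812 -0.1542  0.0421] 0.15892144164891883 [-1.225  -0.1093  4.0552]
[(array([ 0.6835, -0.1374]), np.int32(40))]
```

>>> arm_command(moves=[0, 0, 0, 0, 0, 0, 0, 0, 0, 0, 0, 0, 0, 0, -0.8, 0, 0, 0, 0, 0, -1, 0, 0, 0, 0, 0, -1, 0, 0, 0, 0, 0, -0.6, 0, 0, 0], jaw=-0.4)

```text
time: 37.0
tcp_pos: [0.6822, -0.154, 0.1297]
ee_rot: [0.001, 0.701, 0.713, 0.001]
contact_force: [0.6, 0.3, 0.4]
opening: 0.303
gripper_force: 0.0
```

Run:
```python
from h import *
np.set_printoptions(precision=4,suppress=True)
o=bot.get_obs(); M=R.from_quat(np.roll(o['ee_rot'],-1)).as_matrix(); print(o['tcp_pos'],M.T@(np.array([.5905,-.3365,.127])-o['tcp_pos'])/.025)
im,c=shot('scene'); print([(r[1],r[4]) for r in ridges(im,c,YEL,amin=10,z=.032) if .3<r[1][0]<.8 and abs(r[1][1])<.4])
```

```text
[ 0.6822 -0.154   0.1297] [-7.2373 -3.7935  0.1019]
[(array([ 0.6869, -0.1445]), np.int32(79))]
```

Seated the same as the second cassette. Now the lever.

>>> arm_command(moves=[-0.91, -0.475, 0, 0, 0, 0, -0.91, -0.475, 0, 0, 0, 0, -0.91, -0.475, 0, 0, 0, 0, -0.91, -0.475, 0, 0, 0, 0, -0.91, -0.475, 0, 0, 0, 0, -0.91, -0.475, 0, 0, 0, 0, -0.91, -0.475, 0, 0, 0, 0, -0.91, -0.475, 0, 0, 0, 0, 0, 0, 0, 0, 0, 0, 0, 0, 0, 0, 0, 0], jaw=-0.1)

```text
time: 38.3
tcp_pos: [0.59, -0.336, 0.1267]
ee_rot: [-0.0, 0.701, 0.714, 0.001]
contact_force: [0.8, 0.1, -0.7]
opening: 0.452
gripper_force: 0.0
```

>>> arm_command(moves=[0, 0, 0.8, 0, 0, 0, 0, 0, 0.8, 0, 0, 0, 0, 0, 0, 0, 0, 0, 0, 0, 0, 0, 0, 0])

```text
time: 38.8
tcp_pos: [0.5892, -0.3373, 0.0863]
ee_rot: [-0.001, 0.701, 0.713, -0.0]
contact_force: [0.4, -1.3, 0.1]
opening: 0.449
gripper_force: 0.0
```

>>> arm_command(moves=[0, 0, 0, 0, 0, 0, 0, 0, 0, 0, 0, 0, 0, 0, 0, 0, 0, 0], jaw=-1, force=55)

```text
time: 39.17
tcp_pos: [0.5903, -0.3374, 0.0872]
ee_rot: [0.001, 0.701, 0.713, 0.001]
contact_force: [-0.2, -1.6, -1.5]
opening: 0.195
gripper_force: 41.0
```

>>> arm_command(moves=[0.42, -0.21, 0, 0, 0, 0, 0.44, -0.17, 0, 0, 0, 0, 0.46, -0.12, 0, 0, 0, 0, 0.47, -0.07, 0, 0, 0, 0, 0.47, -0.02, 0, 0, 0, 0, 0.47, 0.03, 0, 0, 0, 0, 0.46, 0.08, 0, 0, 0, 0, 0.45, 0.12, 0, 0, 0, 0, 0.44, 0.16, 0, 0, 0, 0, 0.41, 0.19, 0, 0, 0, 0])

```text
time: 40.42
tcp_pos: [0.5826, -0.2331, 0.0869]
ee_rot: [0.0, 0.704, 0.711, -0.006]
contact_force: [-9.5, -9.8, 6.0]
opening: 0.19
gripper_force: 55.0
```

>>> arm_command(moves=[0.16, 0.05, 0, 0, 0, 0, 0.16, 0.06, 0, 0, 0, 0, 0.16, 0.08, 0, 0, 0, 0, 0.12, 0.06, 0, 0, 0, 0, 0.08, 0.04, 0, 0, 0, 0, 0, 0, 0, 0, 0, 0, 0, 0, 0, 0, 0, 0])

```text
time: 41.3
tcp_pos: [0.5889, -0.2185, 0.0868]
ee_rot: [0.001, 0.704, 0.71, -0.007]
contact_force: [-8.7, -13.2, 6.3]
opening: 0.192
gripper_force: 54.9
```

```bash
python3 chk.py
```

```text
scene [292.7559 278.0709] [-0.0028  0.2063] yaw -0.027533356281263837 [0.0209 0.1326] 254

scene [270.0323 258.4839] [-0.0018  0.1014] yaw -0.09397659299544035 [0.018  0.0601] 93
```

>>> arm_command(moves=[0.14, 0.07, 0, 0, 0, 0, 0, 0, 0, 0, 0, 0, 0, 0, 0, 0, 0, 0])

```text
time: 41.78
tcp_pos: [0.589, -0.2181, 0.0867]
ee_rot: [0.001, 0.704, 0.71, -0.01]
contact_force: [-13.2, -18.2, 6.4]
opening: 0.19
gripper_force: 54.9
```

>>> arm_command(moves=[0, 0, 0, 0, 0, 0, 0, 0, 0, 0, 0, 0, 0, 0, -0.8, 0, 0, 0, 0, 0, -1, 0, 0, 0, 0, 0, -1, 0, 0, 0, 0, 0, -1, 0, 0, 0, 0, 0, -1, 0, 0, 0, 0, -1, 0, 0, 0, 0, 0, -1, 0, 0, 0, 0, 0, -1, 0, 0, 0, 0], jaw=1, force=25)

```text
time: 43.02
tcp_pos: [0.5212, -0.2048, 0.2085]
ee_rot: [0.001, 0.7, 0.714, 0.001]
contact_force: [0.4, -0.3, 0.3]
opening: 0.998
gripper_force: 0.0
```

>>> arm_command(moves=[0, -1, 0, 0, 0, 0, 0, -0.5, 0, 0, 0, 0, 0, 0, 0, 0, 0, 0, 0, 0, 0, 0, 0, 0, 0, 0, 0, 0, 0, 0, 0, 0, 0, 0, 0, 0])

```text
time: 43.78
tcp_pos: [0.4838, -0.2064, 0.2066]
ee_rot: [-0.0, 0.701, 0.713, 0.0]
contact_force: [-0.7, -0.5, -0.7]
opening: 0.998
gripper_force: 0.0
```

```bash
python3 chk.py
python3 - <<'E'
from h import *
im,c=shot('top'); print('grip',[r[1] for r in ridges(im,c,((3,150,80),(18,255,255)),z=.084,amin=8) if .5<r[1][0]<.7 and -.5<r[1][1]<-.15])
cv2.imwrite('pics/end.png',cv2.resize(cv2.imread('pics/chk.png')[140:320,180:400],(770,600),interpolation=cv2.INTER_CUBIC))
E
```

```text
scene [292.6548 277.9643] [-0.0028  0.2058] yaw -0.028010636061211774 [0.0206 0.1335] 252

scene [270.0714 258.4405] [-0.0019  0.1013] yaw -0.09220503722140581 [0.0173 0.0567] 84
grip []
```

View pics/end.png

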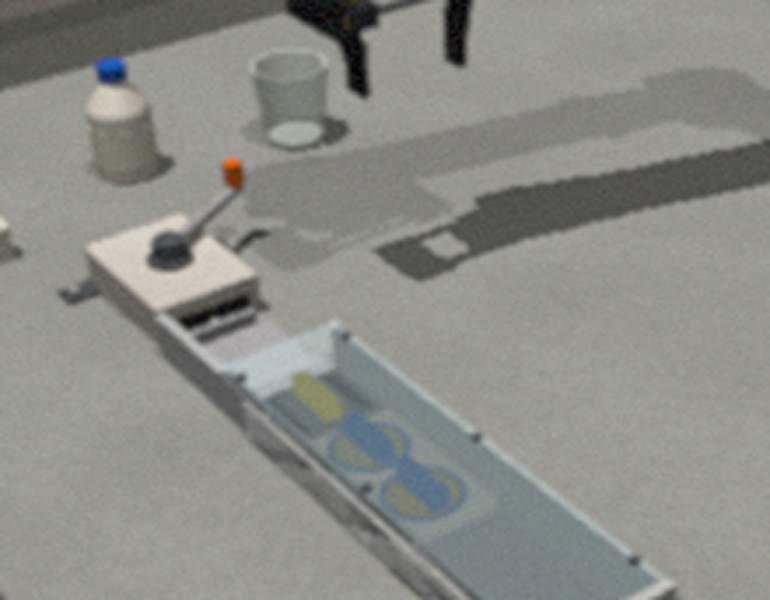

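The final view shows both cassettes at (370,440) and (425,490) under the cover, the blank behind them at (318,397), and the lever home with its grip at (233,173). The robot is clear of everything.

```bash
python3 -c "
from cell import bot
print(bot.job_done())"
```

```text
the job is handed in; nothing more can be done
None
```

The job is handed in: both cassettes on the bench are under the cover (about 171 and 241 mm along the track), the blank is behind them at about 101 mm, the lever is home and the arm is clear; no verdict came back.

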